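Lock the tamping cradle with its quick-release pin

ROBOT

A 7-joint arm with a two-finger parallel gripper is mounted at the origin on the work surface. World frame = base frame: x ahead of the robot, y to its left, z up, the work surface at z = 0. Lengths are in m, angles in rad, forces in N, time in s.
With the tool pointing down it reaches from about 0.425 to 0.875 m from the base axis. Payload 4.7 kg.
Tool frame: the origin (TCP) lies at the very end of the fingers, on their centre line; the grasp point (between the pads) lies 19 mm behind it; z points along the fingers, y is the line along which they close (so a half turn about z gives the same grasp; the last joint's range is limited). The gripper opens to 87 mm and grips with 3 to 60 N. Pads are 19 mm wide; open, the fingers measure 117 mm over their backs; the gripper's body (75 mm by 190 mm) begins 51 mm behind the grasp point.
Start: joints at [1.249, 0.321, -0.07, 1.45, 0.023, 1.371, -0.057], TCP at [0.214, -0.614, 0.223] pointing down, gripper open.
Joint ranges: [-2.86, 2.86], [-0.3, 2.09], [-1.38, 1.24], [0.06, 2.45], [-1.56, 4.7], [0.09, 2.05], [-2.69, 2.69]. Speed limits (rad/s): [2.57, 2.57, 3.14, 3.14, 3.14, 3.14, 3.14].

INTERFACE

Orientations are given as a rotation vector (axis times angle).
In Python, from bench import ctrl gives the robot as it stands.
- The arm moves only by the shell command python3 -m jog 'ROWS' [FORCE]. ROWS is JSON, a list that holds one entry, the list of rows, each a list of 7 numbers: the shift along the tool's x, y, z in mm, then the turn, a rotation vector about the tool's x, y, z in degrees, then the finger opening in mm, from 0 to 87. A call has 1 to 10 rows; each row is the pose to reach, as a shift and turn from the pose commanded when the call began, along the tool's axes at that moment; what a row does not reach only later rows make up. A row lasts 1/10 s, in which the tool goes at most 50 mm and 8.59 degrees, less where a joint would pass 70% of its speed; a pose out of reach is approached as far as the arm can. A call with a gripper value outside its range is refused whole. The fingers move at their own pace and stop on an object; FORCE is the grip in N (left out, the last holds). Time passes only in rows, so rows that repeat a pose let the fingers close. It gives the time, the measured TCP pose, the force, the opening and the grip force at its end, in the units of the state.
- ctrl.get_state(): the state, without advancing time (a new reading comes with each control period).
- ctrl.get_image(name): name is "side" or "top" or "wrist"; returns a dict with "image" (400x640x3 uint8, red, green, blue), "depth" (400x640 float32, m along the optical axis (not along the pixel's ray), 0 where there is no reading), "fov_y" (degrees; the focal length in pixels is half the picture's height over the tangent of half this angle, whatever the lens; pixels are square), "cx", "cy" (the principal point, pixels), "rvec" (rotation vector, rad) and "tvec" (3), from world to camera coordinates, as OpenCV has them. Camera axes: x right, y down, z forward; pixel columns grow to the right and rows downward; lengths in m; the calibration is good to about 2 mm. A picture is of the moment at which its call begins.
- ctrl.close_job(): hands the job in; it is judged then, once.
The state is a dict: "time": time; "joint_positions": joint angles; "qd": joint speeds; "joint_torque": joint torques, N m; "position": TCP position; "tool_rot": TCP orientation; "ft_force": force on the tool from outside, world axes, zero at the start; "torque": the same for the moment, N m; "grip_width": opening from 0.0 (shut) to 1.0 (fully open); "grip_force": force on a finger pad.
Only numpy, scipy, OpenCV 4.12 (cv2) and the standard library are available. Lean on these libraries where they do the work, as an engineer would, in place of code of your own. Each camera call takes 0.05 s, during which the arm holds its last target. There are 200 camera calls.

TASK

Take the quick-release pin out of its wooden stand with its thumb button squeezed in, put it through the hole in the tamping station's sliding cradle, and slide the cradle in under the press, feeling gently with the pin for the lock hole hidden underneath. Push the pin fully home through both holes with the button still held in, without forcing it, then let go so that the button springs out and the pin is locked; leave the jug, cup and tamper where they stand.

Things in the scene. Friction and masses are not known exactly. Their poses are not given: they have to be found in the camera images.
- pin: Ball-lock quick-release pin, 0.15 kg, upright in the stand. Origin: middle of the underside of its round steel shoulder (30 mm wide, 4 mm thick); z points up to the head. Above: black block head, 24 mm along x, 30 mm along y, from 11 to 49 mm above the origin. On its +y face a steel thumb button. Below: the steel shank, 12 mm in diameter, 32 mm long.
- pin_grip (a point): Middle of the head, 30 mm above the pin's origin, at the button's height. The button (16 mm disc) stands 4 mm out of the head's +y face: head and button measure 34 mm along y, 30 mm with the button squeezed in flush. Squeezing along y with 40 to 100 N holds it in (3 N to start, 8.5 N fully in).
- pin_tip (a point): Foot of the shank, 32 mm below the pin's origin; its last 1.2 mm is bevelled to 9.6 mm diameter. Two locking balls, 25 mm below the origin at the shank's +x and -x sides, stand 2.2 mm out while the button is out, flush when it is fully in. With the balls out the pin neither enters nor leaves the lock holes.
- pin_button (a joint): Travel of the thumb button in m: 0 = out (balls out, locked), 0.004 = fully pressed (balls in).
- holder: Fixed wooden stand block, 66 x 66 x 45 mm, origin under its centre. The pin hangs loosely by its shoulder in the 20 mm hole in the top, 45 mm above the counter, so the locking balls pass freely.
- station: Fixed tamping station; origin on the counter under the centre of its 240 x 140 mm base, z up. The cradle slides along its +x. The press ram is over the origin (underside 116 mm up), the column at x = +98 mm; 300 mm high in all. A steel lock plate, fixed, lies on the -y side under the cradle's ear, with open space below it.
- lock_middle (a point): Middle of the lock plate's top, 33 mm above the counter, at y = -110 mm in the station's frame; the plate is 10 mm thick. Its lock hole (13.4 mm diameter, sharp-edged) is at the same y but anywhere from 12 mm before to 12 mm beyond this point along the station's x (the plate was adjusted; it does not move under hand force), hidden below the ear.
- cradle (a joint): Travel of the cradle in m, towards the station's +x: 0 = pulled fully out, stop at 0.060. Slides with about 1 N of friction and stays where it is left. The holes line up at some travel from 0.028 to 0.052.
- cradle_hole (a point): Centre of the upper mouth of the 13.4 mm through hole in the cradle's flat aluminium ear (10 mm thick, top 44 mm above the counter, 1 mm of air below it); moves with the cradle, at x = -40 mm + travel, y = -110 mm in the station's frame. A pin fully home has its shoulder on the ear and its balls 2 mm below the lock plate. A portafilter sits on the cradle at y = 0, handle to -x.
- jug: Steel milk jug, 84 mm wide, 105 mm high, origin under its centre; bystander.
- cup: White cup, 76 mm wide, 65 mm high, origin under its centre; bystander.
- tamper: Loose wooden-handled hand tamper, 57 mm wide, 86 mm high, origin under its centre; bystander.
There are look-alikes about, which are no part of the job. Leave any green look-alike of the pin alone.

How it is judged:
By the outcome, as a careful person would: the job done as asked, in the order asked, and still so for the second after the job is handed in, with the robot touching nothing.
It also fails if it takes over 72 s, if anything falls off the work surface, if the arm or the gripper's body presses on something with over 40 N, if the wrist force passes 120 N, or if a joint passes its speed limit or range.

## Working session

There is one attempt and no reset: what is moved stays moved. The work goes in short steps, Python scripts to look and compute and a shell command to move; the robot and the scene stay as the last step left them, time stands still between calls to the robot, and variables do not carry over. Pictures are saved under pics/ and viewed, at most 10 in all, crops included, and the job is handed in when it is done.

```bash
mkdir -p pics; ls
cat > h.py <<'E'
import numpy as np, cv2, pickle
from scipy.spatial.transform import Rotation as R
from bench import ctrl
def grab(n):
    d=ctrl.get_image(n); pickle.dump(d,open(f'/tmp/{n}.pkl','wb')); return d
def load(n): return pickle.load(open(f'/tmp/{n}.pkl','rb'))
def cam(d):
    f=d['image'].shape[0]/2/np.tan(np.radians(d['fov_y'])/2)
    return f,R.from_rotvec(np.ravel(d['rvec'])).as_matrix(),np.ravel(d['tvec'])
def ray(d,u,v):
    f,Rm,t=cam(d); return -Rm.T@t, Rm.T@np.array([(u-d['cx'])/f,(v-d['cy'])/f,1])
def onplane(d,u,v,z):
    o,r=ray(d,u,v); return o+r*(z-o[2])/r[2]
def cloud(d):
    f,Rm,t=cam(d); v,u=np.mgrid[:400,:640]; Z=d['depth']
    P=np.stack([(u-d['cx'])/f*Z,(v-d['cy'])/f*Z,Z],-1); return (P-t)@Rm
def proj(d,p):
    f,Rm,t=cam(d); c=Rm@np.array(p)+t; return f*c[0]/c[2]+d['cx'],f*c[1]/c[2]+d['cy']
def save(im,n): cv2.imwrite(f'pics/{n}.png',cv2.cvtColor(im,cv2.COLOR_RGB2BGR))
E
python3 - <<'E'
from h import *
for n in ['side','top','wrist']:
    d=grab(n); f,Rm,t=cam(d); print(n,f,d['cx'],d['cy'],-Rm.T@t,Rm[2])
a=load('top')['image'];save(a,'top0');save(load('side')['image'],'side0')
print(ctrl.get_state())
E
```

```text
pics
side 430.13951461569144 317.5122538130574 201.80307411648434 [0.22242    0.64580409 0.67086234] [ 0.3303869  -0.73699821 -0.58964238]
top 370.26141459224164 321.3908708551583 197.91208884276443 [ 0.42622031 -0.09031146  0.86761749] [ 0.14043713  0.03797531 -0.98936105]
wrist 279.50890046429373 324.48383099604416 202.4410558981508 [ 0.27917342 -0.59159502  0.38243804] [-0.2333008  -0.08098496 -0.9690264 ]
{'time': 0.15, 'joint_positions': array([ 1.24910036,  0.32160875, -0.0701243 ,  1.45139886,  0.02260079,
        1.37078765, -0.05684828]), 'qd': array([-9.81370985e-04, -3.05837318e-03, -1.27910941e-03, -4.68005956e-03,
        7.23446266e-04,  5.33043866e-04,  5.43143842e-05]), 'joint_torque': array([-4.74043882e-04, -4.91792357e+01, -4.04947763e-01, -3.12879217e+01,
       -6.41012820e-02,  4.04014054e-02,  1.21042294e-04]), 'position': array([ 0.21403086, -0.61331096,  0.22173957]), 'tool_rot': array([-3.09602479e+00, -5.24937865e-01,  4.86659630e-04]), 'ft_force': array([-0.28013223, -0.99077756,  0.73513329]), 'torque': array([ 0.00426725, -0.07143104,  0.0109273 ]), 'grip_force': 0.0, 'grip_width': 0.9969253978943431}
```

View pics/top0.png

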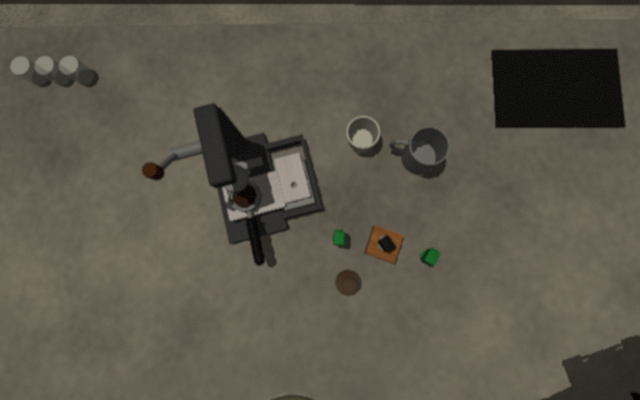

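View pics/side0.png

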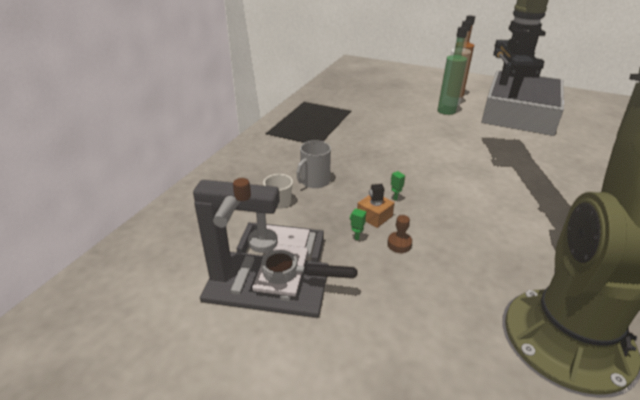

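The top view shows one black-headed pin in the wooden stand at (387,243). The green look-alikes are at (339,238) and (431,257) and stay put. The cradle ear hole is at (293,184), the portafilter handle points down at (258,250), the tamper is at (348,282), the cup at (363,135) and the jug at (427,150). I'll measure these points and enlarge the pin for confirmation.

Run:
```python
from h import *
d=load('top');s=load('side');im=d['image']
for n,u,v,z in [('head',387,243,.094),('hole',293,184,.044),('g1',339,238,.08),('g2',431,257,.08),('tamper',348,282,.086),('cup',363,135,.065),('jug',427,148,.105)]:
    print(n,onplane(d,u,v,z).round(4),cloud(d)[v,u].round(4))
hsv=cv2.cvtColor(im,cv2.COLOR_RGB2HSV)
m=cv2.inRange(hsv,(5,110,60),(20,255,255)); 
m[:, :360]=0;m[:,410:]=0; m[270:]=0
c=max(cv2.findContours(m,0,2)[0],key=cv2.contourArea);q=cv2.boxPoints(cv2.minAreaRect(cv2.convexHull(c)))
P=np.array([onplane(d,*p,.045) for p in q]);print('stand',P.round(4),P.mean(0).round(4))
b=cv2.inRange(hsv,(0,0,0),(180,255,45)); b[:,:370]=0;b[:,403:]=0;b[:230]=0;b[257:]=0
c=max(cv2.findContours(b,0,2)[0],key=cv2.contourArea);r=cv2.minAreaRect(c);q=cv2.boxPoints(r)
P=np.array([onplane(d,*p,.094) for p in q]);print('head',P.round(4),P.mean(0).round(4))
a=cv2.resize(im[205:275,325:445],None,fx=5,fy=5,interpolation=2)
e=cv2.resize(s['image'][165:265,340:420],None,fx=4,fy=4,interpolation=2)
g=cv2.resize(im[100:250,195:330],None,fx=2,fy=2)[:200]
o=np.zeros((600,800,3),np.uint8);o[:350,:480]=a[:,:480];o[:400,480:]=e[:400,:320];
g=cv2.resize(im[125:215,215:330],None,fx=2.7,fy=2.7);o[352:352+g.shape[0],:g.shape[1]]=g
save(o,'crop1')
```

```text
head [ 0.4427 -0.1969  0.094 ] [ 0.4427 -0.197   0.0936]
hole [0.5747 0.006  0.044 ] [0.5767 0.0073 0.033 ]
g1 [ 0.4526 -0.0981  0.08  ] [ 0.4525 -0.0981  0.0835]
g2 [ 0.4149 -0.2894  0.08  ] [ 0.4149 -0.2889  0.0821]
tamper [ 0.3623 -0.1169  0.086 ] [ 0.3621 -0.1169  0.0838]
cup [ 0.6826 -0.1512  0.065 ] [ 0.7008 -0.1556  0.0081]
jug [ 0.6413 -0.2819  0.105 ] [ 0.6693 -0.3069  0.0055]
stand [[ 0.4209 -0.153   0.045 ]
 [ 0.4841 -0.1746  0.045 ]
 [ 0.4624 -0.2406  0.045 ]
 [ 0.3998 -0.2186  0.045 ]] [ 0.4418 -0.1967  0.045 ]
head [[ 0.4463 -0.178   0.094 ]
 [ 0.4594 -0.1977  0.094 ]
 [ 0.434  -0.2143  0.094 ]
 [ 0.421  -0.1947  0.094 ]] [ 0.4402 -0.1962  0.094 ]
```

View pics/crop1.png

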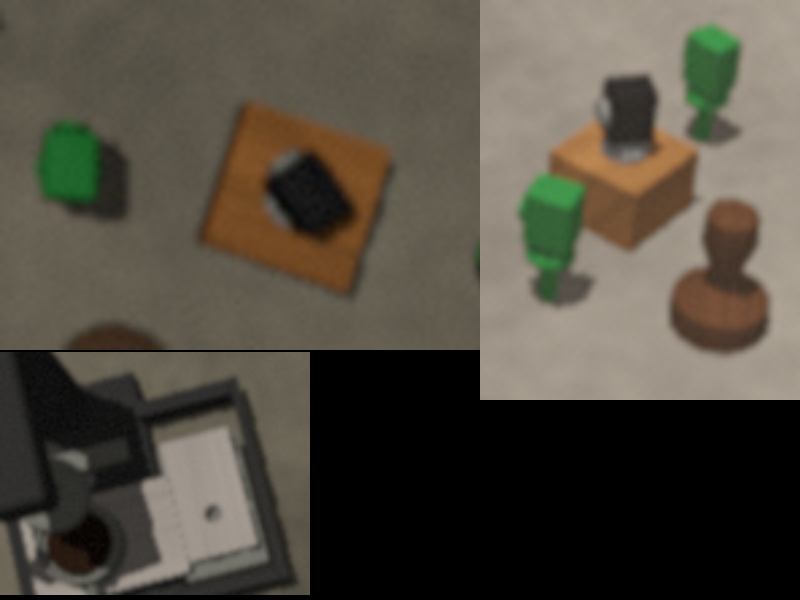

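The black-headed pin in the wooden stand, at (387,243) in the top view, is the one meant. It is the only black one, it stands in the stand, and its steel button is on its upper-left face, about 33° from world x. Next I'll get the station's yaw and work out the move to above the pin.

```bash
cat >> h.py <<'E'
def down(deg): # tool pointing down, tool y along world angle deg
    a=np.radians(deg); y=np.array([np.cos(a),np.sin(a),0]); z=np.array([0,0,-1.]); return np.column_stack([np.cross(y,z),y,z])
def go(pos,deg):
    s=ctrl.get_state(); Rt=R.from_rotvec(s['tool_rot']).as_matrix()
    a=np.degrees(np.arctan2(Rt[1,1],Rt[0,1]))
    deg=min([deg+180*k for k in range(-3,4)],key=lambda x:abs(x-a))
    print('t',s['time'],'pos',s['position'].round(4),'yaw_y',a.round(2),'tilt',np.degrees(np.arccos(-Rt[2,2])).round(2),'F',s['ft_force'].round(1),'grip',s['grip_width'],s['grip_force'],'q7',s['joint_positions'][6].round(2))
    print('shift mm',(Rt.T@(np.array(pos)-s['position'])*1000).round(1),'turn',np.degrees(R.from_matrix(Rt.T@down(deg)).as_rotvec()).round(2))
E
python3 - <<'E'
from h import *
d=load('top');im=d['image']
go([.442,-.197,.22],33)
# right base edge & lines
g=cv2.cvtColor(im,cv2.COLOR_RGB2GRAY)[120:250,195:335]
l=cv2.createLineSegmentDetector().detect(g)[0][:,0]
for s in l:
    if np.hypot(s[0]-s[2],s[1]-s[3])>25:
        a=onplane(d,s[0]+195,s[1]+120,.03);b=onplane(d,s[2]+195,s[3]+120,.03)
        print((s+[195,120,195,120]).round(),np.degrees(np.arctan2(*(b-a)[[1,0]])).round(1)%180)
E
```

```text
t 0.15 pos [ 0.214  -0.6133  0.2217] yaw_y -70.75 tilt 0.08 F [-0.3 -1.   0.7] grip 0.9969253978943431 0.0 q7 -0.06
shift mm [ 352.5 -317.9    2.2] turn [-7.000e-02  6.000e-02  7.625e+01]
[253. 215. 283. 206.] 107.0
[275. 170. 249. 177.] 105.2
[267. 175. 274. 201.] 16.19999999999999
[251. 248. 245. 219.] 14.5
[309. 190. 300. 148.] 12.6
[285. 209. 313. 202.] 105.5
[302. 146. 270. 155.] 107.2
[209. 184. 202. 155.] 15.1
[201. 150. 195. 121.] 14.9
[323. 211. 288. 220.] 104.4
[229. 243. 217. 189.] 15.1
[306. 139. 325. 210.] 15.300000000000011
[269. 142. 301. 134.] 105.6
[267. 148. 298. 140.] 104.7
[231. 178. 218. 120.] 14.8
[284. 217. 320. 208.] 104.5
```

```bash
python3 -m jog '[[[35,-32,0,0,0,7.6,60],[70,-64,0,0,0,15.2,60],[105,-95,0,0,0,22.8,60],[141,-127,0,0,0,30.5,60],[176,-159,0,0,0,38,60],[211,-191,1,0,0,45.7,60],[247,-222,1,0,0,53.4,60],[282,-254,1,0,0,61,60],[317,-286,2,0,0,68.6,60],[352.5,-318,2,0,0,76.2,60]]]' 55; python3 -m jog '[[[0,0,0,0,0,0,60],[0,0,0,0,0,0,60]]]'
python3 - <<'E'
from h import *
go([.442,-.197,.22],33)
d=grab('wrist');save(d['image'],'w1');f,Rm,t=cam(d);print(-Rm.T@t,proj(d,[.442,-.197,.094]))
E
```

```text
time: 1.15
position: [0.4399, -0.2009, 0.2205]
tool_rot: [2.768, -1.485, 0.0]
ft_force: [0.8, -1.0, -0.5]
grip_width: 0.691
grip_force: 0.0
time: 1.35
position: [0.4397, -0.202, 0.2204]
tool_rot: [2.774, -1.472, -0.0]
ft_force: [0.3, 0.1, -0.7]
grip_width: 0.691
grip_force: 0.0
t 1.35 pos [ 0.4397 -0.202   0.2204] yaw_y -145.9 tilt 0.04 F [ 0.3  0.1 -0.7] grip 0.6909715188067886 0.0 q7 -2.16
shift mm [-2.8 -4.7  0.4] turn [ 0.04 -0.01  1.1 ]
[ 0.47910146 -0.257595    0.38132303] (np.float64(321.0660376912021), np.float64(200.83124474742056))
```

View pics/w1.png

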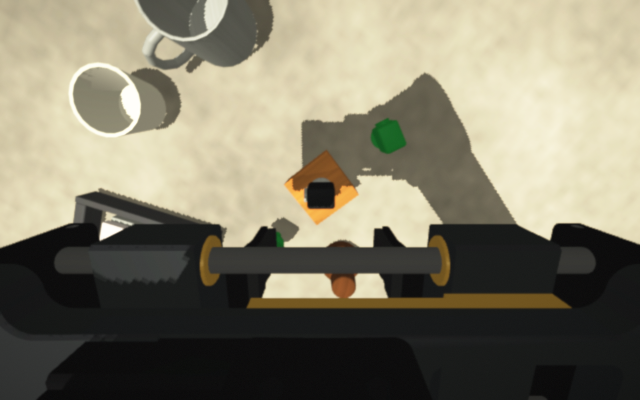

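The wrist view shows the black head at (320,195) in the orange stand, next to a green look-alike at (388,135). It matches the top-view position. I'll flip the tool a half turn so the last joint has range for the insertion, then measure again.

```bash
python3 -m jog '[[[0,0,0,0,0,-8.5,60],[0,0,0,0,0,-17,60],[0,0,0,0,0,-25.5,60],[0,0,0,0,0,-34,60],[0,0,0,0,0,-42.5,60],[0,0,0,0,0,-51,60],[0,0,0,0,0,-59.5,60],[0,0,0,0,0,-68,60],[0,0,0,0,0,-76.5,60],[0,0,0,0,0,-85,60]]]' >/dev/null
python3 -m jog '[[[0,0,0,0,0,-8.5,60],[0,0,0,0,0,-17,60],[0,0,0,0,0,-25.5,60],[0,0,0,0,0,-34,60],[0,0,0,0,0,-42.5,60],[0,0,0,0,0,-51,60],[0,0,0,0,0,-59.5,60],[0,0,0,0,0,-68,60],[0,0,0,0,0,-76.5,60],[0,0,0,0,0,-85,60]]]' >/dev/null
python3 -m jog '[[[0,0,0,0,0,-8.5,60],[0,0,0,0,0,-9,60],[0,0,0,0,0,-9,60],[0,0,0,0,0,-9,60]]]'
python3 - <<'E'
from h import *
go([.442,-.197,.22],33)
d=grab('wrist');save(d['image'],'w2');im=d['image'];u,v=map(int,proj(d,[.442,-.197,.094]));print(u,v)
hsv=cv2.cvtColor(im,cv2.COLOR_RGB2HSV);C=cloud(d)
def blob(m):
    n,l,s,c=cv2.connectedComponentsWithStats(m)
    k=min([i for i in range(1,n) if s[i,4]>60],key=lambda i:np.hypot(*(c[i]-[u,v]))); return (l==k).astype(np.uint8)
H=(np.hypot(C[...,0]-.442,C[...,1]+.197)<.05)&(C[...,2]>.087)
H=blob(H.astype(np.uint8));P=C[H>0]
r=cv2.minAreaRect(cv2.findContours(H,0,2)[0][0]);q=cv2.boxPoints(r)
W=np.array([onplane(d,*p,.094) for p in q]);print('head px',r,'z',np.median(P[:,2]));print(W.round(4),W.mean(0).round(4),P.mean(0).round(4))
e=W[1]-W[0];f=W[2]-W[1];print(np.linalg.norm(e),np.degrees(np.arctan2(e[1],e[0])),np.linalg.norm(f),np.degrees(np.arctan2(f[1],f[0])))
save(cv2.resize(im[max(0,v-60):v+60,u-80:u+80],None,fx=5,fy=5,interpolation=2),'w2c')
E
```

```text
time: 3.8
position: [0.4391, -0.2035, 0.2205]
tool_rot: [-1.507, -2.757, 0.0]
ft_force: [-0.2, 0.3, -0.1]
grip_width: 0.688
grip_force: 0.0
t 3.8 pos [ 0.4391 -0.2035  0.2205] yaw_y 32.67 tilt 0.01 F [-0.2  0.3 -0.1] grip 0.6878647590058113 0.0 q7 0.96
shift mm [3.9 6.  0.5] turn [-0.01 -0.   -0.33]
328 191
head px ((330.127197265625, 192.5436553955078), (22.172304153442383, 28.264690399169922), 87.1375961303711) z 0.09254184402995133
[[ 0.4245 -0.196   0.094 ]
 [ 0.4485 -0.1788  0.094 ]
 [ 0.4626 -0.198   0.094 ]
 [ 0.4382 -0.2155  0.094 ]] [ 0.4435 -0.1971  0.094 ] [ 0.4436 -0.1973  0.0924]
0.02942125347154728 35.59539280595367 0.023843346954913858 -53.5112840773994
```

View pics/w2c.png

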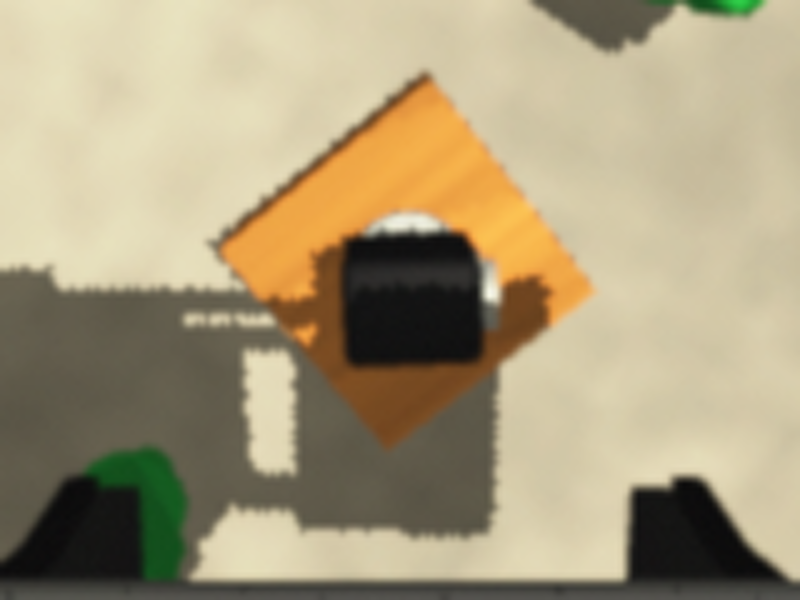

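```bash
python3 -m jog '[[[1,2,20,0,0,-1,60],[2,5,50,0,0,-2,60],[3.4,6.8,80,0,0,-3,60],[3.4,6.8,100,0,0,-3,60],[3.4,6.8,110,0,0,-3,60],[3.4,6.8,110,0,0,-3,60],[3.4,6.8,110,0,0,-3,60]]]'
python3 - <<'E'
from h import *
go([.443,-.197,.056],35.7)
E
```

```text
time: 4.55
position: [0.4439, -0.1967, 0.1114]
tool_rot: [1.429, 2.796, -0.0]
ft_force: [0.3, -0.2, 1.3]
grip_width: 0.69
grip_force: 0.0
t 4.55 pos [ 0.4439 -0.1967  0.1114] yaw_y 35.84 tilt 0.08 F [ 0.3 -0.2  1.3] grip 0.6904218916272438 0.0 q7 0.96
shift mm [ 0.4 -0.9 55.4] turn [0.03 0.07 0.14]
```

```bash
python3 -m jog '[[[0.4,-0.9,15,0,0,0,60],[0.4,-0.9,30,0,0,0,60],[0.4,-0.9,45,0,0,0,60],[0.4,-0.9,55,0,0,0,60],[0.4,-0.9,55,0,0,0,60],[0.4,-0.9,55,0,0,0,60]]]'
python3 -m jog '[[[0,0,0,0,0,0,38],[0,0,0,0,0,0,34],[0,0,0,0,0,0,30],[0,0,0,0,0,0,24],[0,0,0,0,0,0,20],[0,0,0,0,0,0,20],[0,0,0,0,0,0,20],[0,0,0,0,0,0,20]]]' 58
python3 - <<'E'
from h import *
go([.443,-.197,.056],35.7)
E
```

```text
time: 5.15
position: [0.443, -0.1968, 0.0564]
tool_rot: [1.429, 2.796, -0.0]
ft_force: [0.0, -0.3, 0.6]
grip_width: 0.687
grip_force: 0.0
time: 5.95
position: [0.4423, -0.1968, 0.0558]
tool_rot: [1.429, 2.797, -0.001]
ft_force: [-1.0, 0.9, 4.6]
grip_width: 0.34
grip_force: 58.0
t 5.95 pos [ 0.4423 -0.1968  0.0558] yaw_y 35.87 tilt 0.03 F [-1.   0.9  4.6] grip 0.34019341266781566 57.9731501173228 q7 0.94
shift mm [-0.5  0.5 -0.2] turn [-0.02  0.02  0.17]
```

The fingers stopped at 29.6 mm with 58 N, so the button is fully in. Lifting next.

```bash
python3 -m jog '[[[0,0,-8,0,0,0,20],[0,0,-20,0,0,0,20],[0,0,-40,0,0,0,20],[0,0,-65,0,0,0,20],[0,0,-90,0,0,0,20],[0,0,-110,0,0,0,20],[0,0,-110,0,0,0,20]]]'
python3 - <<'E'
from h import *
go([.5747,.006,.165],15.2)
E
```

```text
time: 6.65
position: [0.4445, -0.1972, 0.1691]
tool_rot: [1.426, 2.792, -0.0]
ft_force: [0.5, 0.3, -0.4]
grip_width: 0.342
grip_force: 58.0
t 6.65 pos [ 0.4445 -0.1972  0.1691] yaw_y 35.89 tilt 0.38 F [ 0.5  0.3 -0.4] grip 0.3421251446394866 57.97379600582644 q7 0.98
shift mm [ 88.3 224.5   4.2] turn [ 0.23  0.31 20.69]
```

```bash
python3 -m jog '[[[10,26,1,0,0,2.5,20],[21,54,1,0,0,5,20],[33,84,2,0,0,8,20],[45,115,2,0,0,11,20],[57,145,3,0,0,14,20],[68,173,3,0,0,17,20],[78,200,4,0,0,20,20],[85,217,4,0,0,20.7,20],[88.3,224.5,4,0,0,20.7,20],[88.3,224.5,4,0,0,20.7,20]]]'
python3 -m jog '[[[0,0,0,0,0,0,20],[0,0,0,0,0,0,20]]]' >/dev/null
python3 - <<'E'
from h import *
go([.5747,.006,.165],15.2)
d=grab('wrist');save(d['image'],'w3');print(proj(d,[.5747,.006,.044]),proj(d,list(ctrl.get_state()['position'])))
E
```

```text
time: 7.65
position: [0.5721, 0.0078, 0.1606]
tool_rot: [-1.904, -2.496, 0.001]
ft_force: [0.5, 0.4, -1.9]
grip_width: 0.342
grip_force: 58.0
t 7.85 pos [0.5719 0.0049 0.1613] yaw_y 15.06 tilt 0.07 F [-0.3  0.3 -1.4] grip 0.33873239872232763 57.97370324609801 q7 0.11
shift mm [ 0.4  3.  -3.7] turn [-0.06  0.04 -0.14]
(np.float64(325.8546339408116), np.float64(197.4923006333699)) (np.float64(322.01730633976234), np.float64(242.10772365261406))
```

View pics/w3.png

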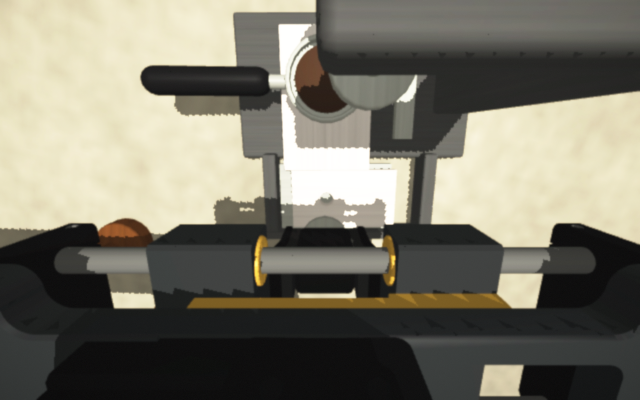

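The hole shows at (326,198), just ahead of the shoulder and half in shadow. The cradle runs left to right in this view and the ram is clear at the upper right. I'll refine the hole's position from both views.

Run:
```python
from h import *
for n,u,v in (('wrist',326,198),('top',293,184)):
    d=load(n);C=cloud(d);w=7
    z=C[v-w:v+w+1,u-w:u+w+1,2];g=cv2.cvtColor(d['image'],cv2.COLOR_RGB2GRAY)[v-w:v+w+1,u-w:u+w+1]
    print(n);print((z*1000).round().astype(int));print(g)
    m=(z<.040);ys,xs=np.nonzero(m);print(len(xs),onplane(d,xs.mean()+u-w,ys.mean()+v-w,.044))
```

```text
wrist
[[43 43 42 43 43 42 44 41 44 42 43 42 43 44 43]
 [43 43 42 42 43 42 42 42 42 42 42 41 43 42 44]
 [43 41 42 43 43 32 31 33 32 32 42 43 42 42 43]
 [42 43 42 32 31 32 32 33 32 32 31 31 42 43 43]
 [44 43 32 32 32 31 32 32 32 33 31 33 32 43 42]
 [43 42 32 31 33 33 33 32 32 30 33 31 32 42 43]
 [43 32 32 32 32 33 31 31 31 34 32 32 32 31 43]
 [42 32 33 31 31 31 32 32 32 32 32 32 31 31 41]
 [42 34 32 33 31 32 32 30 32 31 33 33 32 33 43]
 [43 39 33 30 32 31 32 32 32 32 31 31 31 38 42]
 [43 42 36 31 32 32 33 31 31 33 33 32 35 41 43]
 [44 41 40 35 31 32 32 33 32 33 32 37 39 41 43]
 [42 42 43 40 37 35 33 33 35 37 37 39 41 43 42]
 [42 43 43 42 40 38 38 38 39 37 40 42 43 43 42]
 [42 42 42 42 43 43 42 42 42 41 41 43 43 43 43]]
[[255 255 255 254 254 254 254 254 254 254 254 254 255 255 254]
 [254 254 254 254 253 252 249 245 248 250 252 254 254 255 254]
 [254 254 254 252 245 243 243 241 242 240 236 246 253 254 255]
 [254 254 251 247 242 242 243 243 243 238 208 208 244 253 254]
 [254 252 246 243 242 243 243 243 242 240 225 174 199 244 254]
 [252 241 231 233 239 241 241 241 239 232 216 156 148 214 
[... 1845 characters left out ...]
24 126 138 149 154 156 154 156]
 [154 151 149 149 144 128 105  90  95 114 136 151 155 154 155]
 [153 150 150 149 134 107  77  72  88 103 127 144 154 155 155]
 [151 150 150 146 127  90  64  75  97 110 121 142 153 155 156]
 [153 153 149 145 127  90  70  89 106 112 123 141 151 156 156]
 [152 153 150 147 133 107  92 104 114 120 131 144 154 154 156]
 [153 151 152 148 144 130 112 117 128 133 144 151 154 154 155]
 [152 151 151 150 149 144 139 138 141 144 151 151 152 154 154]
 [151 151 153 149 150 149 151 149 149 152 152 152 154 153 155]
 [153 152 152 149 150 148 151 151 149 152 153 153 152 154 153]
 [153 150 151 151 149 149 152 150 151 152 154 153 153 154 155]]
25 [0.57480737 0.00410168 0.044     ]
```

```bash
python3 -m jog '[[[0,1,5,0,0,0,20],[0,2,20,0,0,0,20],[0,2,40,0,0,0,20],[0,2,55,0,0,0,20],[0,2,64,0,0,0,20],[0,2,66,0,0,0,20],[0,2,66,0,0,0,20],[0,2,66,0,0,0,20]]]'
python3 - <<'E'
from h import *
go([.5750,.0055,.076],15.2)
d=grab('side');u,v=map(int,proj(d,[.575,.0055,.05]));print(u,v,proj(d,[.575,.0055,.044]),proj(d,[.5719,.0049,.05]))
g=grab('wrist')
o=np.zeros((600,800,3),np.uint8)
o[:,:400]=cv2.resize(d['image'][v-36:v+24,u-20:u+20],(400,600),interpolation=2)
o[:250,400:]=cv2.resize(g['image'][150:275,225:425],(400,250),interpolation=2)
save(o,'s4')
E
```

```text
time: 8.7
position: [0.5751, 0.0072, 0.0963]
tool_rot: [1.908, 2.494, 0.001]
ft_force: [0.7, 0.2, -0.9]
grip_width: 0.344
grip_force: 58.0
t 8.7 pos [0.5751 0.0072 0.0963] yaw_y 15.18 tilt 0.08 F [ 0.7  0.2 -0.9] grip 0.34360959688963355 57.973879363853484 q7 0.08
shift mm [-1.6 -0.6 20.3] turn [ 0.08  0.02 -0.02]
290 233 (np.float64(290.36606154224785), np.float64(236.02492253378418)) (np.float64(291.65209283399327), np.float64(234.19107281005455))
```

View pics/s4.png

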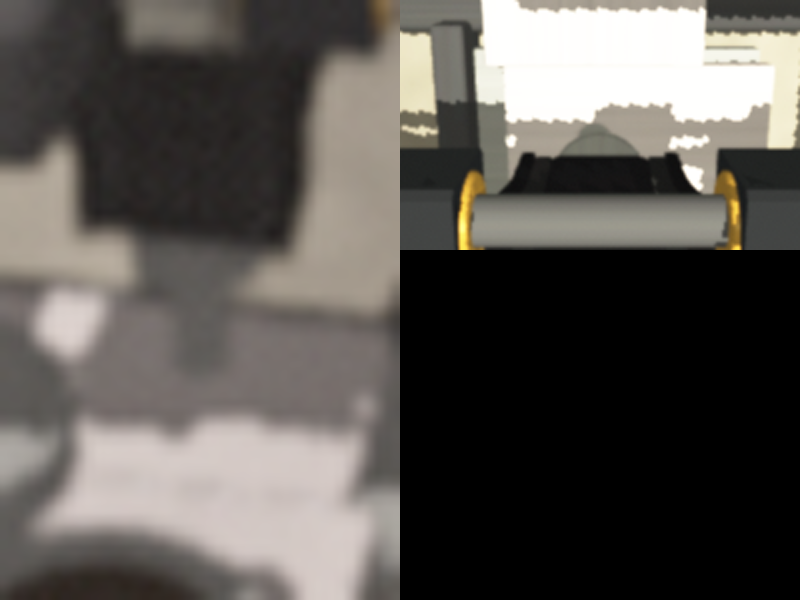

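The pin hangs straight with its tip at (290,234) in the side view. The wrist crop shows the hole's edge just beyond the shoulder, at about (321,214). I'll compare the shank's axis with the hole as seen in the same cameras.

Run:
```python
from h import *
d=load('side');im0=cv2.cvtColor(cv2.imread('pics/side0.png'),cv2.COLOR_BGR2GRAY);g=cv2.cvtColor(d['image'],cv2.COLOR_RGB2GRAY)
print(im0[231:245,282:302]);print(g[226:236,280:300])
tcp=np.array([.5751,.0072,.0963])
for z in (.0535,.058,.060,.062): print(z,proj(d,[tcp[0],tcp[1],z]))
w=load('wrist');print('wrist hole pred',proj(w,[.5752,.0048,.044]),'shoulder',proj(w,[tcp[0],tcp[1],.089]))
gw=cv2.cvtColor(w['image'],cv2.COLOR_RGB2GRAY);print(gw[209:229:2,303:348:2])
```

```text
[[199 198 199 199 198 198 198 198 197 198 197 197 198 196 196 197 197 197
  197 197]
 [197 198 198 198 198 198 199 198 198 198 197 198 198 197 196 196 196 197
  195 196]
 [197 198 197 197 198 198 197 197 197 195 197 197 197 197 197 195 197 196
  196 196]
 [195 196 196 197 197 196 194 188 186 185 187 191 196 196 196 196 195 196
  195 196]
 [196 196 195 196 196 192 181 166 158 156 163 175 188 194 195 196 195 195
  194 194]
 [195 195 195 194 195 186 164 138 126 129 137 156 179 191 195 195 194 195
  195 194]
 [193 193 194 194 193 185 162 139 129 133 139 155 179 191 195 194 194 194
  194 194]
 [193 194 193 193 195 190 180 166 160 160 168 175 186 192 194 193 193 193
  193 193]
 [194 194 194 193 194 194 189 185 183 182 187 189 192 192 193 193 192 192
  192 192]
 [195 195 194 195 194 193 193 193 192 193 192 192 193 192 192 191 191 190
  191 190]
 [195 195 195 195 194 195 193 194 194 194 194 193 192 193 192 192 191 191
  191 191]
 [195 195 195 195 194 195 196 195 195 194 194 194 193 193 193 193 192 192
  192 192]
 [192 191 193 194 194 195 194 194 194 194 195 194 194 194 195 194 193 194
  193 
[... 1647 characters left out ...]
161 161 161 161 162]
 [158 159 159 159 159 153 129 117 116 115 113 113 117 135 156 159 159 159
  160 160 159 159 160]
 [159 159 159 159 159 147 116 109 109 108 108 107 108 112 121 139 156 160
  160 160 160 160 160]
 [163 163 163 162 150 118 108 114 118 118 119 116 117 118 116 108 115 141
  162 163 163 163 163]
 [165 165 163 136 113 115 116 118 121 119 119 117 119 119 118 116 114 108
  133 162 164 165 164]
 [164 161 134 112 118 118 116 118 120 119 120 116 118 120 118 116 117 116
  112 131 161 164 163]
 [161 140 111 115 118 119 116 118 121 118 119 116 118 119 118 116 115 115
  115 115 134 160 161]
 [134  85  82  84  85  86  84  85  88  85  84  84  85  86  85  84  82  83
   83  83  85 135 153]]
```

Both cameras agree: the hole lies about 2 mm towards tool −y and about 1.8 mm towards −x of the pin's axis. I'll correct that and feel down.

```bash
python3 -m jog '[[[-0.9,-1,1,0,0,0,20],[-1.8,-2,3,0,0,0,20],[-1.8,-2,5,0,0,0,20],[-1.8,-2,7,0,0,0,20],[-1.8,-2,7,0,0,0,20],[-1.8,-2,7,0,0,0,20]]]'
python3 -m jog '[[[0,0,1,0,0,0,20],[0,0,2,0,0,0,20],[0,0,3,0,0,0,20],[0,0,4,0,0,0,20],[0,0,4.5,0,0,0,20],[0,0,4.5,0,0,0,20]]]'
```

```text
time: 9.4
position: [0.5729, 0.0049, 0.0884]
tool_rot: [-1.908, -2.495, 0.0]
ft_force: [0.0, -0.0, -1.3]
grip_width: 0.337
grip_force: 58.0
time: 10.0
position: [0.573, 0.005, 0.084]
tool_rot: [1.908, 2.495, 0.0]
ft_force: [0.0, -0.2, -1.6]
grip_width: 0.343
grip_force: 58.0
```

```bash
python3 -m jog '[[[0,0,1,0,0,0,20],[0,0,2,0,0,0,20],[0,0,3,0,0,0,20],[0,0,4,0,0,0,20],[0,0,5,0,0,0,20],[0,0,5.5,0,0,0,20],[0,0,5.5,0,0,0,20]]]'
python3 -m jog '[[[0,0,0.5,0,0,0,20],[0,0,1,0,0,0,20],[0,0,1.5,0,0,0,20],[0,0,1.5,0,0,0,20]]]'
```

```text
time: 10.7
position: [0.573, 0.0049, 0.0785]
tool_rot: [1.909, 2.495, 0.0]
ft_force: [1.2, 0.5, -2.2]
grip_width: 0.343
grip_force: 58.0
time: 11.1
position: [0.573, 0.0049, 0.077]
tool_rot: [1.909, 2.495, 0.0]
ft_force: [-0.1, 0.4, -1.5]
grip_width: 0.34
grip_force: 58.0
```

The tip went through the ear hole without force. Next I'll feel for the lock plate.

```bash
python3 -m jog '[[[0,0,0.5,0,0,0,20],[0,0,1,0,0,0,20],[0,0,1,0,0,0,20]]]'
python3 -m jog '[[[0,0,0.5,0,0,0,20],[0,0,0.5,0,0,0,20],[0,0,0.5,0,0,0,20]]]'
```

```text
time: 11.4
position: [0.5729, 0.0049, 0.076]
tool_rot: [-1.909, -2.495, 0.0]
ft_force: [-0.4, 1.3, -0.9]
grip_width: 0.341
grip_force: 58.0
time: 11.7
position: [0.573, 0.0049, 0.0758]
tool_rot: [1.909, 2.495, -0.0]
ft_force: [-1.0, 1.7, 3.5]
grip_width: 0.34
grip_force: 58.0
```

```bash
python3 -m jog '[[[0,0,-0.6,0,0,0,20],[0,2,-0.6,0,0,0,20],[0,5,-0.6,0,0,0,20],[0,8,-0.6,0,0,0,20],[0,10,-0.6,0,0,0,20],[0,10,-0.6,0,0,0,20]]]'
python3 - <<'E'
from h import *
go([.5730+.0097,.0049+.0026,.076],15.2)
E
```

```text
time: 12.3
position: [0.5831, 0.0075, 0.0759]
tool_rot: [1.908, 2.495, 0.001]
ft_force: [-0.2, -0.0, 0.3]
grip_width: 0.336
grip_force: 58.0
t 12.3 pos [0.5831 0.0075 0.0759] yaw_y 15.18 tilt 0.03 F [-0.2 -0.   0.3] grip 0.33624025501172683 57.9748097830452 q7 0.06
shift mm [ 0.1 -0.4 -0.1] turn [ 0.03  0.   -0.02]
```

```bash
python3 -m jog '[[[0,2,0,0,0,0,20],[0,5,0,0,0,0,20],[0,8,0,0,0,0,20],[0,11,0,0,0,0,20],[0,13,0,0,0,0,20],[0,14,0,0,0,0,20],[0,14,0,0,0,0,20]]]'
python3 -m jog '[[[0,0,0.3,0,0,0,20],[0,0,0.3,0,0,0,20]]]'
python3 - <<'E'
from h import *
go([.5730+.0097,.0049+.0026,.076],15.2)
d=grab('side');u,v=map(int,proj(d,[.58,.04,.05]));save(cv2.resize(d['image'][v-60:v+60,u-80:u+80],None,fx=4,fy=4),'s5')
E
```

```text
time: 13.0
position: [0.5965, 0.0112, 0.0761]
tool_rot: [1.908, 2.495, 0.001]
ft_force: [-1.4, 0.4, -1.7]
grip_width: 0.337
grip_force: 58.0
time: 13.2
position: [0.5964, 0.0112, 0.076]
tool_rot: [1.908, 2.495, 0.001]
ft_force: [-0.0, 0.7, -2.6]
grip_width: 0.342
grip_force: 58.0
t 13.2 pos [0.5964 0.0112 0.076 ] yaw_y 15.18 tilt 0.04 F [-0.   0.7 -2.6] grip 0.3415595764664669 57.97394250752404 q7 0.05
shift mm [  0.  -14.2  -0. ] turn [ 0.04  0.01 -0.02]
```

View pics/s5.png

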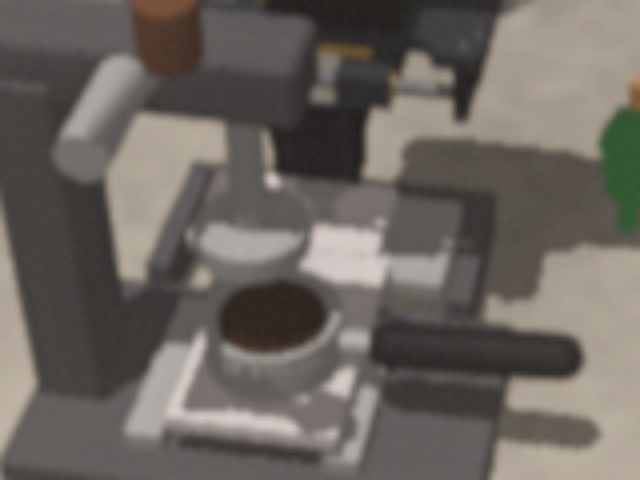

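The cradle has moved with the pin: the portafilter is partly under the ram, about 24 mm of travel, and the gripper is clear of the press. I'll start the gentle search with light downward force.

```bash
python3 -m jog '[[[0,0,0.4,0,0,0,20],[0,0.5,0.4,0,0,0,20],[0,1,0.4,0,0,0,20],[0,1.5,0.4,0,0,0,20],[0,2,0.4,0,0,0,20],[0,2.5,0.4,0,0,0,20],[0,3,0.4,0,0,0,20]]]'
python3 -m jog '[[[0,0.5,0,0,0,0,20],[0,1,0,0,0,0,20],[0,1.5,0,0,0,0,20],[0,2,0,0,0,0,20]]]'
```

```text
time: 13.95
position: [0.5985, 0.0117, 0.0757]
tool_rot: [-1.908, -2.495, 0.002]
ft_force: [-5.4, -0.4, 6.5]
grip_width: 0.339
grip_force: 58.0
time: 14.35
position: [0.6002, 0.0122, 0.0758]
tool_rot: [-1.908, -2.494, 0.003]
ft_force: [-5.8, -1.3, 7.0]
grip_width: 0.341
grip_force: 58.0
```

```bash
python3 -m jog '[[[0,0.5,-0.15,0,0,0,20],[0,1,-0.15,0,0,0,20],[0,1.5,-0.15,0,0,0,20],[0,2,-0.15,0,0,0,20],[0,2.5,-0.15,0,0,0,20],[0,3,-0.15,0,0,0,20]]]'
python3 -m jog '[[[0,0.5,0,0,0,0,20],[0,1,0,0,0,0,20],[0,1.5,0,0,0,0,20],[0,2,0,0,0,0,20]]]'
```

```text
time: 14.95
position: [0.6029, 0.0129, 0.0758]
tool_rot: [-1.908, -2.494, 0.003]
ft_force: [-5.6, -0.2, 5.7]
grip_width: 0.339
grip_force: 58.0
time: 15.35
position: [0.6048, 0.0134, 0.0758]
tool_rot: [-1.908, -2.494, 0.003]
ft_force: [-5.9, -0.9, 6.0]
grip_width: 0.344
grip_force: 58.0
```

```bash
python3 -m jog '[[[0,0.5,0,0,0,0,20],[0,1,0,0,0,0,20],[0,1.5,0,0,0,0,20],[0,2,0,0,0,0,20]]]'
```

```text
time: 15.75
position: [0.6068, 0.014, 0.0758]
tool_rot: [-1.908, -2.494, 0.003]
ft_force: [-6.3, -0.2, 6.0]
grip_width: 0.339
grip_force: 58.0
```

```bash
python3 -m jog '[[[0,0.5,0,0,0,0,20],[0,1,0,0,0,0,20],[0,1.5,0,0,0,0,20],[0,2,0,0,0,0,20]]]'
```

```text
time: 16.15
position: [0.6087, 0.0145, 0.0758]
tool_rot: [-1.908, -2.494, 0.003]
ft_force: [-6.0, -0.4, 6.7]
grip_width: 0.343
grip_force: 58.0
```

```bash
python3 -m jog '[[[0,0.5,0,0,0,0,20],[0,1,0,0,0,0,20],[0,1.5,0,0,0,0,20],[0,2,0,0,0,0,20]]]'
```

```text
time: 16.55
position: [0.6106, 0.015, 0.0758]
tool_rot: [-1.908, -2.494, 0.003]
ft_force: [-5.3, -0.2, 5.8]
grip_width: 0.338
grip_force: 58.0
```

```bash
python3 -m jog '[[[0,0.5,0,0,0,0,20],[0,1,0,0,0,0,20],[0,1.5,0,0,0,0,20],[0,2,0,0,0,0,20]]]'
```

```text
time: 16.95
position: [0.6126, 0.0155, 0.0758]
tool_rot: [-1.908, -2.494, 0.003]
ft_force: [-5.7, -0.5, 6.7]
grip_width: 0.337
grip_force: 58.0
```

```bash
python3 -m jog '[[[0,0.5,0,0,0,0,20],[0,1,0,0,0,0,20],[0,1.5,0,0,0,0,20],[0,2,0,0,0,0,20]]]'
```

```text
time: 17.35
position: [0.6145, 0.0161, 0.0758]
tool_rot: [-1.908, -2.494, 0.003]
ft_force: [-6.6, -0.1, 5.8]
grip_width: 0.344
grip_force: 58.0
```

```bash
python3 -m jog '[[[0,0.5,0,0,0,0,20],[0,1,0,0,0,0,20],[0,1.5,0,0,0,0,20],[0,2,0,0,0,0,20]]]'
```

```text
time: 17.75
position: [0.6164, 0.0166, 0.0758]
tool_rot: [-1.908, -2.494, 0.003]
ft_force: [-6.5, -0.4, 6.8]
grip_width: 0.337
grip_force: 58.0
```

```bash
python3 -m jog '[[[0,0.5,0,0,0,0,20],[0,1,0,0,0,0,20],[0,1.5,0,0,0,0,20],[0,2,0,0,0,0,20]]]'
```

```text
time: 18.15
position: [0.6184, 0.0171, 0.0758]
tool_rot: [-1.908, -2.494, 0.003]
ft_force: [-5.3, -0.7, 6.2]
grip_width: 0.341
grip_force: 58.0
```

```bash
python3 -m jog '[[[0,0.5,0,0,0,0,20],[0,1,0,0,0,0,20],[0,1.5,0,0,0,0,20],[0,2,0,0,0,0,20]]]'
```

```text
time: 18.55
position: [0.6203, 0.0177, 0.0758]
tool_rot: [-1.908, -2.494, 0.003]
ft_force: [-5.0, -0.1, 4.9]
grip_width: 0.341
grip_force: 58.0
```

```bash
python3 -m jog '[[[0,0.5,0,0,0,0,20],[0,1,0,0,0,0,20],[0,1.5,0,0,0,0,20],[0,2,0,0,0,0,20]]]'
```

```text
time: 18.95
position: [0.6219, 0.0181, 0.0758]
tool_rot: [-1.908, -2.494, 0.004]
ft_force: [-6.9, -1.2, 8.5]
grip_width: 0.343
grip_force: 58.0
```

```bash
python3 -m jog '[[[0,0.5,0,0,0,0,20],[0,1,0,0,0,0,20],[0,1.5,0,0,0,0,20],[0,2,0,0,0,0,20]]]'
```

```text
time: 19.35
position: [0.6221, 0.0181, 0.0758]
tool_rot: [-1.907, -2.492, 0.009]
ft_force: [-12.0, -2.2, 11.6]
grip_width: 0.338
grip_force: 58.0
```

Motion stopped at about 51 mm with rising force, so I'm backing off at once. Then I'll check the station geometry to tell the end stop from the hole's edge.

```bash
python3 -m jog '[[[0,-1,-0.3,0,0,0,20],[0,-2,-0.6,0,0,0,20],[0,-3,-0.6,0,0,0,20],[0,-3,-0.6,0,0,0,20]]]'
python3 - <<'E'
from h import *
d=load('top');C=cloud(d)
hole=np.array([.5732,.0050]);a=np.radians(15.2);Rz=np.array([[np.cos(a),-np.sin(a)],[np.sin(a),np.cos(a)]])
L=(C[...,:2]-hole)@Rz   # station axes, relative to the hole at start (mm)
L*=1000;Z=C[...,2]*1000
def prof(ylo,yhi,zlo,zhi,name):
    m=(L[...,1]>ylo)&(L[...,1]<yhi)&(Z>zlo)&(Z<zhi);x=L[...,0][m];print(name,m.sum(),np.percentile(x,[0,1,3,50,97,99,100]).round(1) if m.sum() else '')
for y in range(60,180,10): prof(y,y+10,8,40,'base y%d'%y)
m=(L[...,0]>-120)&(L[...,0]<-65)&(Z>8)&(Z<40);print('base y-range',np.percentile(L[...,1][m],[0,2,50,98,100]).round(1),np.median(Z[m]))
m=(Z>40)&(Z<48)&(abs(L[...,1])<80)&(abs(L[...,0])<80);print('ear x',np.percentile(L[...,0][m&(abs(L[...,1])<20)],[0,2,98,100]).round(1))
m=(Z>28)&(Z<38)&(abs(L[...,1])<25)&(abs(L[...,0])<90);print('plate x',np.histogram(L[...,0][m],np.arange(-90,91,5)))
s=ctrl.get_state();print(s['position'],s['ft_force'].round(1))
E
```

```text
time: 19.75
position: [0.6218, 0.018, 0.0759]
tool_rot: [-1.908, -2.495, 0.001]
ft_force: [-4.2, 0.7, 1.9]
grip_width: 0.34
grip_force: 58.0
base y60 268 [-89.6 -88.4 -85.6  70.6 144.5 148.  149.6]
base y70 266 [-89.6 -88.3 -84.7  70.2 144.7 148.1 149.8]
base y80 259 [-461.3 -459.3  -88.1   67.8  140.9  146.8  149.6]
base y90 229 [-458.7 -457.7 -456.7   50.9  110.5  111.3  111.6]
base y100 143 [-455.7 -455.3 -454.5  -39.7  110.9  111.   111.2]
base y110 72 [-454.2 -453.4 -452.5   97.1  111.2  111.5  111.5]
base y120 63 [-450.8 -450.7 -449.6   94.5  111.2  111.6  112.3]
base y130 105 [-448.7 -448.2 -447.1  -68.   -40.3  -39.3  -39.1]
base y140 110 [-446.3 -445.6 -444.2  -68.   -40.5  -39.3  -38.9]
base y150 104 [-444.7 -443.1 -411.2  -64.4  -40.4  -38.9  -38.8]
base y160 162 [-89.4 -89.2 -88.  -47.7  39.   42.6  43.9]
base y170 207 [-89.5 -88.7 -86.2 -22.3  41.2  44.3  44.7]
base y-range [-46.9 -27.   89.3 175.6 178.9] 18.03978064085842
ear x [-34.1 -32.3  69.2  71.9]
plate x (array([ 0,  0,  0,  0,  9, 48, 49, 32, 32, 48, 46, 19,  0,  0,  0,  0,  0,
        4, 13,  6,  0,  0,  0,  0,  0,  0,  0,  0,  0,  0,  0,  0,  0,  0,
        0,  0]), array([-90, -85, -80, -75, -70, -65, -60, -55, -50, -45, -40, -35, -30,
       -25, -20, -15, -10,  -5,   0,   5,  10,  15,  20,  25,  30,  35,
        40,  45,  50,  55,  60,  65,  70,  75,  80,  85,  90]))
[0.62176947 0.01801652 0.07585578] [-4.2  0.7  1.9]
```

The base spans −89.6 to +149.7 mm about the starting hole, so the cradle began at about 10 mm of travel, and what I hit was the 60 mm end stop. The holes therefore line up 18–42 mm from the start, and I skipped 18–25 mm unpressed. I'll go back and search there.

```bash
python3 -m jog '[[[0,-3,-0.4,0,0,0,20],[0,-7,-0.4,0,0,0,20],[0,-11,-0.4,0,0,0,20],[0,-15,-0.4,0,0,0,20],[0,-19,-0.4,0,0,0,20],[0,-22,-0.4,0,0,0,20],[0,-23,-0.4,0,0,0,20],[0,-23,-0.4,0,0,0,20]]]'
python3 - <<'E'
from h import *
go([.5730+.0265*.965,.0049+.0265*.262,.076],15.2)
E
```

```text
time: 20.55
position: [0.5996, 0.012, 0.0766]
tool_rot: [-1.909, -2.495, 0.001]
ft_force: [-0.4, 1.5, -0.9]
grip_width: 0.34
grip_force: 58.0
t 20.55 pos [0.5996 0.012  0.0766] yaw_y 15.17 tilt 0.03 F [-0.4  1.5 -0.9] grip 0.34030265644984203 57.97407288802788 q7 0.05
shift mm [ 0.1 -1.1  0.6] turn [-0.03  0.01 -0.03]
```

```bash
python3 -m jog '[[[0,0,0.5,0,0,0,20],[0,0,1.05,0,0,0,20],[0,-0.5,1.05,0,0,0,20],[0,-1,1.05,0,0,0,20],[0,-1.5,1.05,0,0,0,20],[0,-2,1.05,0,0,0,20]]]'
```

```text
time: 21.15
position: [0.5987, 0.0118, 0.0759]
tool_rot: [1.908, 2.494, 0.002]
ft_force: [1.4, 0.4, 0.4]
grip_width: 0.339
grip_force: 58.0
```

```bash
python3 -m jog '[[[0,-0.5,0,0,0,0,20],[0,-1,0,0,0,0,20],[0,-1.5,0,0,0,0,20],[0,-2,0,0,0,0,20]]]'
```

```text
time: 21.55
position: [0.5964, 0.0112, 0.0758]
tool_rot: [1.908, 2.495, 0.001]
ft_force: [1.8, 0.8, 1.7]
grip_width: 0.338
grip_force: 58.0
```

```bash
python3 -m jog '[[[0,-0.5,0.1,0,0,0,20],[0,-1,0.1,0,0,0,20],[0,-1.5,0.1,0,0,0,20]]]'
```

```text
time: 21.85
position: [0.5949, 0.0108, 0.0756]
tool_rot: [1.908, 2.495, 0.001]
ft_force: [2.4, 2.5, 2.1]
grip_width: 0.34
grip_force: 58.0
```

```bash
python3 -m jog '[[[0,-0.5,0,0,0,0,20],[0,-1,0,0,0,0,20],[0,-1.5,0,0,0,0,20]]]'
```

```text
time: 22.15
position: [0.5919, 0.01, 0.0745]
tool_rot: [-1.908, -2.494, 0.003]
ft_force: [0.7, 1.8, -1.1]
grip_width: 0.341
grip_force: 58.0
```

```bash
python3 -m jog '[[[0,-0.5,0,0,0,0,20],[0,-1,0,0,0,0,20],[0,-1.5,0,0,0,0,20]]]'
```

```text
time: 22.45
position: [0.5914, 0.0099, 0.075]
tool_rot: [-1.908, -2.495, 0.001]
ft_force: [0.3, 1.6, -2.7]
grip_width: 0.339
grip_force: 58.0
```

The pin dropped at about 19.5 mm. I'll feel deeper, gently.

```bash
python3 -m jog '[[[0,0,0.5,0,0,0,20],[0,0,1,0,0,0,20],[0,0,1,0,0,0,20]]]'
```

```text
time: 22.75
position: [0.5917, 0.0098, 0.0744]
tool_rot: [-1.909, -2.495, 0.001]
ft_force: [0.8, 0.2, -2.2]
grip_width: 0.338
grip_force: 58.0
```

```bash
python3 -m jog '[[[0,0,0.5,0,0,0,20],[0,0,1,0,0,0,20],[0,0,1,0,0,0,20]]]'
```

```text
time: 23.05
position: [0.5918, 0.0098, 0.0734]
tool_rot: [1.909, 2.495, -0.0]
ft_force: [0.7, 0.0, -0.7]
grip_width: 0.337
grip_force: 58.0
```

```bash
python3 -m jog '[[[0,0,0.7,0,0,0,20],[0,0,1.4,0,0,0,20],[0,0,2.1,0,0,0,20],[0,0,2.8,0,0,0,20],[0,0,3.5,0,0,0,20],[0,0,4,0,0,0,20],[0,0,4,0,0,0,20]]]'
```

```text
time: 23.75
position: [0.5918, 0.01, 0.0693]
tool_rot: [1.909, 2.495, -0.0]
ft_force: [1.1, 0.5, -1.9]
grip_width: 0.342
grip_force: 58.0
```

```bash
python3 -m jog '[[[0,0,0.7,0,0,0,20],[0,0,1.4,0,0,0,20],[0,0,2.1,0,0,0,20],[0,0,2.8,0,0,0,20],[0,0,3.5,0,0,0,20],[0,0,4,0,0,0,20],[0,0,4,0,0,0,20]]]'
```

```text
time: 24.45
position: [0.5918, 0.01, 0.0653]
tool_rot: [-1.909, -2.495, 0.0]
ft_force: [-0.3, 1.3, -2.0]
grip_width: 0.337
grip_force: 58.0
```

```bash
python3 -m jog '[[[0,0,0.7,0,0,0,20],[0,0,1.4,0,0,0,20],[0,0,2.1,0,0,0,20],[0,0,2.8,0,0,0,20],[0,0,3.5,0,0,0,20],[0,0,4,0,0,0,20],[0,0,4,0,0,0,20]]]'
```

```text
time: 25.15
position: [0.5918, 0.0099, 0.0613]
tool_rot: [1.909, 2.495, -0.0]
ft_force: [0.7, 1.1, -2.1]
grip_width: 0.343
grip_force: 58.0
```

```bash
python3 -m jog '[[[0,0,0.7,0,0,0,20],[0,0,1.4,0,0,0,20],[0,0,2.1,0,0,0,20],[0,0,2.8,0,0,0,20],[0,0,3.5,0,0,0,20],[0,0,4.2,0,0,0,20],[0,0,5,0,0,0,20],[0,0,5.5,0,0,0,20],[0,0,5.5,0,0,0,20]]]'
```

```text
time: 26.05
position: [0.5918, 0.0099, 0.0558]
tool_rot: [1.909, 2.495, -0.0]
ft_force: [1.3, -0.3, -1.3]
grip_width: 0.343
grip_force: 58.0
```

```bash
python3 -m jog '[[[0,0,0.5,0,0,0,20],[0,0,1,0,0,0,20],[0,0,1.1,0,0,0,20],[0,0,1.1,0,0,0,20]]]'
```

```text
time: 26.45
position: [0.5918, 0.0099, 0.0549]
tool_rot: [1.909, 2.495, -0.0]
ft_force: [-0.2, 0.9, -0.6]
grip_width: 0.34
grip_force: 58.0
```

```bash
python3 -m jog '[[[0,0,0.3,0,0,0,20],[0,0,0.3,0,0,0,20],[0,0,0.3,0,0,0,20]]]'
```

```text
time: 26.75
position: [0.5918, 0.0099, 0.0549]
tool_rot: [1.908, 2.495, -0.0]
ft_force: [-0.6, 1.4, 3.2]
grip_width: 0.339
grip_force: 58.0
```

The shoulder is seated: z stopped at 0.0549, as expected, with 3 to 5 N. Now release and retreat upwards.

```bash
python3 -m jog '[[[0,0,0,0,0,0,34],[0,0,0,0,0,0,40],[0,0,0,0,0,0,48],[0,0,0,0,0,0,55],[0,0,0,0,0,0,55],[0,0,0,0,0,0,55],[0,0,0,0,0,0,55]]]'
python3 -m jog '[[[0,0,-5,0,0,0,55],[0,0,-15,0,0,0,55],[0,0,-30,0,0,0,55],[0,0,-50,0,0,0,55],[0,0,-75,0,0,0,55],[0,0,-100,0,0,0,55],[0,0,-120,0,0,0,55],[0,0,-130,0,0,0,55],[0,0,-130,0,0,0,55]]]'
python3 - <<'E'
from h import *
d=grab('wrist');s=grab('side');c=[.5918,.0099,.093]
o=np.zeros((400,800,3),np.uint8)
u,v=map(int,proj(d,c));o[:,:400]=cv2.resize(d['image'][v-50:v+50,u-50:u+50],(400,400),interpolation=2);print(u,v)
u,v=map(int,proj(s,c));o[:,400:]=cv2.resize(s['image'][v-40:v+60,u-50:u+50],(400,400),interpolation=2)
save(o,'fin');C=cloud(d);m=(np.hypot(C[...,0]-.5918,C[...,1]-.0099)<.012)&(C[...,2]>.08)&(C[...,2]<.11);print('head top z',np.median(C[m][:,2]),m.sum());print(ctrl.get_state()['ft_force'])
E
```

```text
time: 27.45
position: [0.5916, 0.0098, 0.0544]
tool_rot: [-1.909, -2.495, 0.001]
ft_force: [0.1, -0.7, -1.0]
grip_width: 0.623
grip_force: 0.0
time: 28.35
position: [0.593, 0.0101, 0.187]
tool_rot: [1.906, 2.493, 0.003]
ft_force: [0.3, 0.4, -0.4]
grip_width: 0.632
grip_force: 0.0
321 203
head top z 0.09172267490480332 500
[ 0.45732306 -0.02123101  0.8019829 ]
```

View pics/fin.png

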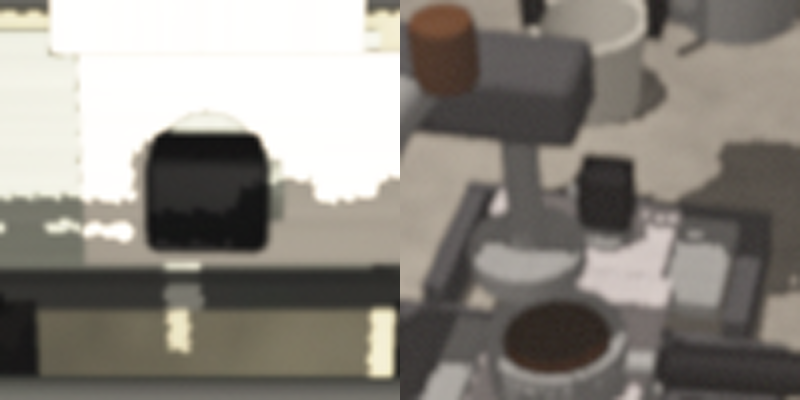

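The pin stands upright on the ear. Its button is out again at the head's right side, at (275,190) in the left crop, and the head's top height matches a seated shoulder. Handing in.

```bash
python3 -c "
from bench import ctrl
print(ctrl.close_job())"
```

```text
the job is handed in; nothing more can be done
None
```

The pin is fully home through the cradle ear and lock plate with its button sprung out, the jug, cup, tamper and green look-alikes were not touched, and the job is handed in at about 28.5 s; one mishap: the search overshot and the cradle touched its end stop at about 12 N before I backed it off.

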